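# Close the split bearing housing after the bridge-gauge check

### The job

Take the bridge gauge off the lower half of the green split bearing housing and hang it by its black loop handle on the hook of the grey stand. Then fit the green cap onto the two dowels of the lower half, yellow marks together, so that the joint closes fully, and press it down with about 15 N. Finish while still holding the cap pressed like this, do not let go; leave the other gauges alone.

Things in the scene. Friction and masses are not known exactly. Their poses are not given: they have to be found in the camera images.
- housing_base: Lower half of a green split bearing housing, 132 mm long (y), 44 mm wide (x, along the bore), on a dark steel plate 110 x 200 x 12 mm fixed to the bench. Origin: centre of the plate's underside, z up. Bare metal joint face 62 mm above it, half-round bore of 22 mm radius along x. Two pointed steel dowels stand up from the joint face. A yellow mark is on the -x face near the +y end.
- joint_centre (a point): Centre of the lower half's joint face, 62 mm above housing_base's origin, same axes. The fully home cap has its origin here and its axes along these. Dowels stand 14 mm above this face, their upper 6 mm tapered to 45 % of the diameter: 10 mm diameter at x -10, y +52 mm; 7 mm diameter at x +10, y -52 mm.
- cap: Green upper half (cap) of the housing, loose, 0.34 to 0.53 kg, 44 x 132 x 49 mm, lying joint face down. Origin: centre of its flat underside; x along the bore, y along its length, z up. Flanges 16 mm thick at y 22 to 66 mm on both sides. It goes home only one way round: yellow mark on its -x face near +y, above the lower half's mark. Its heading is at most 0.9 rad from the lower half's.
- cap_grip (a point): Middle of the cap's arch, 32 mm above its origin, axes as cap: good grasp across the arch's two flat end faces, 44 mm apart (x -22 and +22 mm), solid from 22 to 42 mm above the underside at y 0; a small boss with a brass plug tops it at 49 mm. Vertical through holes in the flanges, 1.2 mm wider than the dowels, at x -10, y +52 (10 mm dowel) and x +10, y -52 mm (7 mm); the other two are bolt holes.
- bridge_gauge: Steel bridge gauge, loose, 0.18 to 0.29 kg, standing across the lower half's joint faces, heading within 0.06 rad of it. Origin: centre of the underside of its bar, z up. Bar 18 (x) x 68 (y) x 12 mm high; brass stub 16 mm down into the bore; black loop handle on top, an arch in the y-z plane, 10 mm thick, flat outer sides at y -22 and +22 mm from 12 to 40 mm up (a good grasp), top at 62 mm.
- loop_top (a point): Highest point of the window in the gauge's loop handle, under its round top, 54 mm above the gauge's origin, same axes. The window is 28 mm wide (y) and reaches from 12 to 54 mm above the origin; the hook passes through it along x. This point rests on the hook when the gauge hangs.
- hook_stand: Grey magnetic-base stand, fixed: base 60 x 52 x 40 mm, steel post up to 148 mm. Origin: centre of its underside on the bench, z up. A level round hook arm, 8 mm diameter, its upper side 135 mm above the bench, leaves the post towards -x; its end turns up at x -108 to -121 mm, to 147 mm above the bench.
- hook_seat (a point): Point on the upper side of the level hook arm where the gauge's loop should rest, 80 mm from the post, 135 mm above the bench; axes as hook_stand: the hook's open end points to -x.
- ring_gauge_0: Steel ring gauge, 62 mm diameter, 20 mm high, origin centre of its underside. Bystander, leave alone.
- micrometer: Micrometer 44 x 132 x 16 mm lying on the bench, origin centre of its underside. Bystander, leave alone.
- slip_gauge_0: Steel slip gauge block 20 x 35 x 10 mm, origin centre of its underside. Bystander, leave alone.
There are look-alikes about, which are no part of the job. Leave any orange look-alike of the bridge_gauge alone.

How it is judged:
By the outcome, as a careful person would: the job done as asked, in the order asked, and still so for the second after the job is handed in, while the arm keeps its last pose, push and grip.
It also fails if it takes over 72 s, if anything falls off the work surface, if the arm or the gripper's body presses on something with over 40 N, if the wrist force passes 120 N, or if a joint passes its speed limit or range.

### The arm

A 6-joint arm with a two-finger parallel gripper is mounted at the origin on a cart in front of the work surface, level with it; the furniture and walls round the work are solid. World frame = base frame: x ahead of the robot, y to its left, z up, the work surface at z = 0. Lengths are in m, angles in rad, forces in N, time in s.
With the tool pointing down it reaches from about 0.3 to 0.75 m from the base axis. Payload 8.5 kg.
Tool frame: the origin (TCP) lies at the very end of the fingers, on their centre line; the grasp point (between the pads) lies 19 mm behind it; z points along the fingers, y is the line along which they close (so a half turn about z gives the same grasp; the last joint's range is limited). The gripper opens to 88 mm and grips with 3 to 60 N. Pads are 18 mm wide; open, the fingers measure 123 mm over their backs; the gripper's body (75 mm by 187 mm) begins 45 mm behind the grasp point.
Start: joints at [0.963, 0.381, 1.297, -0, 1.464, -0.215], TCP at [0.211, 0.508, 0.239] pointing down, gripper open.
Joint ranges: [-3.11, 3.11], [-0.89, 2.33], [0.22, 2.48], [-1.42, 4.56], [0.17, 2.85], [-2.88, 2.88]. Speed limits (rad/s): [2.39, 2.39, 3.14, 3.14, 3.14, 3.14].

### API

Orientations are given as a rotation vector (axis times angle).
In Python, from station import move_to, move_linear, goto_joints, set_gripper, dwell, ik, read_camera, Unreachable, finish_job, current_clock, current_q, current_joint_velocities, current_joint_efforts, current_ee_pos, current_tool_rot, current_wrist_force, current_moment, current_grip_width, current_finger_force gives the robot as it stands. Calls block until the motion is done:
- move_to(position, orientation): joint-space move of the TCP to a pose.
- move_linear(position, speed=0.15, ori=None, contact_N=None): straight line of the TCP; ori=None keeps the orientation; speed is the mean speed in m/s. With contact_N (N) it stops when the force on the tool has changed by that much, and returns True; else False.
- goto_joints(angles): joint-space move.
- set_gripper(opening, squeeze=None): opening from 0.0 (shut) to 1.0 (fully open); squeeze is the grip in N (None keeps the last); returns when the fingers have stopped.
- dwell(seconds).
- ik(position, orientation): joint angles nearest the present ones, or None.
- read_camera(name): name is "side" or "top"; returns a dict with "frame" (400x640x3 uint8, red, green, blue), "vertical_fov" (degrees; the focal length in pixels is half the picture's height over the tangent of half this angle, whatever the lens; pixels are square), "cx", "cy" (the principal point, pixels), "D" ([k1, k2, p1, p2, k3] as OpenCV has them; the pictures are not rectified), "xyz" and "orientation" of the camera in the world. Camera axes: x right, y down, z forward; pixel columns grow to the right and rows downward; lengths in m; the calibration is good to about 2 mm. A picture is of the moment at which its call begins. There is no depth.
A pose or a line that the arm cannot do raises Unreachable and nothing moves.
- finish_job(): hands the job in; it is judged then, once.
Readings, each from a call of its own:
- current_clock(): time.
- current_q(): joint angles.
- current_joint_velocities(): joint speeds.
- current_joint_efforts(): joint torques, N m.
- current_ee_pos(): TCP position.
- current_tool_rot(): TCP orientation.
- current_wrist_force(): force on the tool from outside, world axes, zero at the start.
- current_moment(): the same for the moment, N m.
- current_grip_width(): opening from 0.0 (shut) to 1.0 (fully open).
- current_finger_force(): force on a finger pad.
Only numpy, scipy, OpenCV 4.12 (cv2) and the standard library are available. Lean on these libraries where they do the work, as an engineer would, in place of code of your own. Each camera call takes 0.05 s, during which the arm holds its last target. There are 200 camera calls.

## Working session

There is one attempt and no reset: what is moved stays moved. The work goes in short steps, each a Python script; the robot and the scene stay as the last script left them, time stands still between calls to the robot, and variables do not carry over. Pictures are saved under pics/ and viewed, at most 10 in all, crops included, and the job is handed in when it is done.

```bash
mkdir -p pics; ls; cat > h.py <<'E'
import numpy as np, cv2
from scipy.spatial.transform import Rotation as R
from station import *
def cam(n):
    c=read_camera(n); f=200/np.tan(np.radians(c["vertical_fov"])/2)
    c["K"]=np.array([[f,0,c["cx"]],[0,f,c["cy"]],[0,0,1.]]); c["D"]=np.array(c["D"],float)
    o=np.array(c["orientation"],float)
    c["R"]=R.from_rotvec(o).as_matrix() if o.size==3 else o.reshape(3,3)
    c["xyz"]=np.array(c["xyz"],float); return c
def ray(c,uv):
    p=cv2.undistortPoints(np.array(uv,float).reshape(-1,1,2),c["K"],c["D"]).reshape(-1,2)
    return np.c_[p,np.ones(len(p))]@c["R"].T
def onplane(c,uv,z):
    d=ray(c,uv); return c["xyz"]+d*((z-c["xyz"][2])/d[:,2])[:,None]
def proj(c,P):
    P=np.array(P,float).reshape(-1,3); Rt=c["R"].T
    return cv2.projectPoints(P,cv2.Rodrigues(Rt)[0],-Rt@c["xyz"],c["K"],c["D"])[0].reshape(-1,2)
def save(c,n): cv2.imwrite("pics/"+n+".png",c["frame"][:,:,::-1])
E
python3 - <<'E'
from h import *
for n in("top","side"):
    c=cam(n); save(c,n+"0"); print(n,c["vertical_fov"],c["cx"],c["cy"],c["D"],c["xyz"],c["orientation"])
print(current_tool_rot(),current_clock())
E
```

```text
pics
top 56.82242119418133 317.01384951695206 197.74528785993533 [-0.06730763  0.          0.          0.          0.        ] [0.46411937 0.0030774  1.10340937] [-2.17588636  2.16848076 -0.1111979 ]
side 44.07497208868017 314.4160833084568 195.20500100785227 [-0.10512905  0.          0.          0.          0.        ] [ 0.30332881 -0.96430545  0.69947025] [-2.0793288   0.29874659 -0.14911836]
[-6.12980171e-01 -3.08069224e+00  1.85457698e-03] 0.1
```

View pics/top0.png

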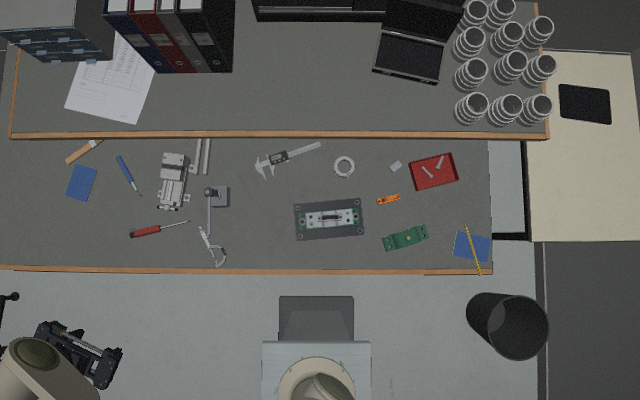

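View pics/side0.png

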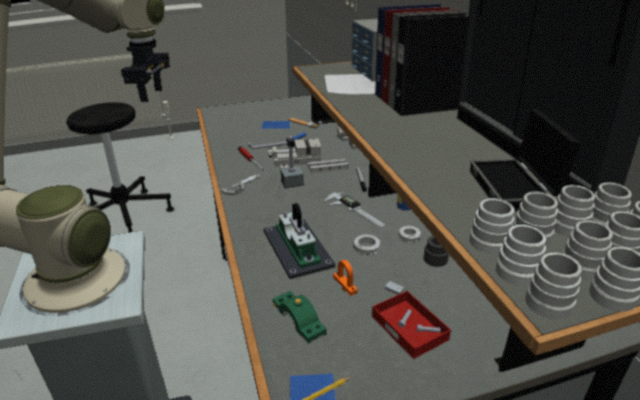

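Top: housing with gauge around (330,218), cap around (405,238), stand around (215,195) with its hook running down towards (208,235), and the micrometer at (213,248). Side: housing around (297,245), cap around (300,315), stand around (290,165), orange look-alike at (345,277). Next, zoomed crops of the top view.

```bash
python3 - <<'E'
import cv2,numpy as np
i=cv2.imread("pics/top0.png")
a=cv2.resize(i[190:260,285:435],None,fx=5.3,fy=5.3,interpolation=cv2.INTER_CUBIC)
b=cv2.resize(i[175:275,185:245],None,fx=5,fy=5,interpolation=cv2.INTER_CUBIC)
s=cv2.imread("pics/side0.png")
d=cv2.resize(s[125:215,215:315],None,fx=5,fy=5,interpolation=cv2.INTER_CUBIC)
cv2.imwrite("pics/ca.png",cv2.convertScaleAbs(a,alpha=1.5))
e=np.zeros((500,800,3),np.uint8); e[:500,:300]=b; e[:450,300:800]=d
cv2.imwrite("pics/cb.png",cv2.convertScaleAbs(e,alpha=1.5))
g=cv2.resize(s[195:345,250:370],None,fx=4,fy=4,interpolation=cv2.INTER_CUBIC)
cv2.imwrite("pics/cg.png",cv2.convertScaleAbs(g,alpha=1.5))
E
```

```text
(no output)
```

View pics/ca.png

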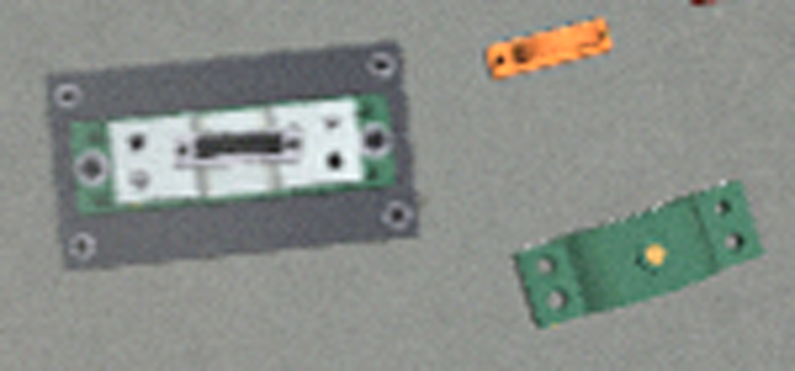

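View pics/cb.png

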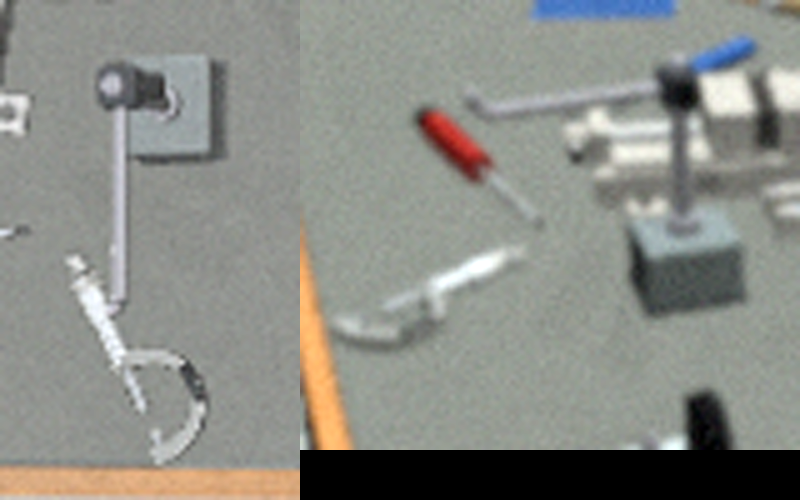

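View pics/cg.png

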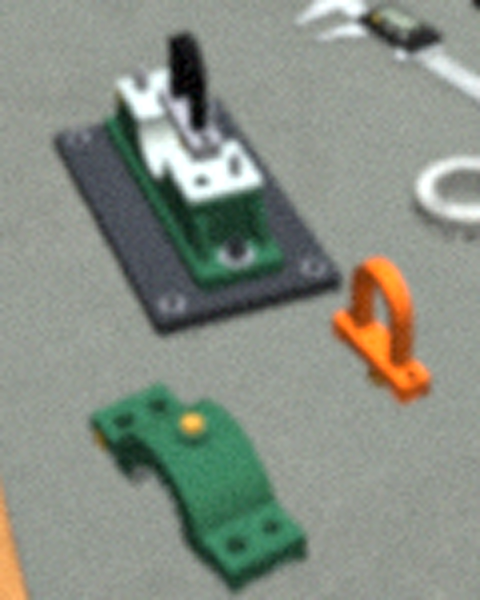

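Crops: the yellow marks are at the +y/−x ends of the base (crop 135,205) and the cap (555,325), so they agree. The gauge handle is the black bar at (240,145), and the dowels are at (140,180) and (330,122). The hook arm runs from (120,108) to (118,305) in crop b, with the micrometer just below its tip. Now I'll measure.

```bash
cat > meas.py <<'E'
from h import *
def blob(m,roi,fill=False):
    x0,y0,x1,y1=roi; k=np.zeros_like(m); k[y0:y1,x0:x1]=m[y0:y1,x0:x1]
    n,l,s,c=cv2.connectedComponentsWithStats(k.astype(np.uint8)); return (l==1+np.argmax(s[1:,4]))
def pts(m): y,x=np.nonzero(m); return np.c_[x,y].astype(float)
def cen(m,w=None): return pts(m).mean(0)
def yaw(P): 
    q=P[:,:2]-P[:,:2].mean(0); v=np.linalg.svd(q,full_matrices=False)[2][0]; v=v if v[1]>0 else -v
    return np.arctan2(-v[0],v[1])   # heading of a frame whose y axis is v
def rect(P): 
    (c,s,a)=cv2.minAreaRect((P[:,:2]*1e3).astype(np.float32)); b=cv2.boxPoints((c,s,a))
    e=[b[1]-b[0],b[2]-b[1]]; v=max(e,key=np.linalg.norm); v=v if v[1]>0 else -v
    return np.array(c)/1e3,np.array(s),np.arctan2(-v[0],v[1])
E
python3 - <<'E'
from meas import *
t=cam("top"); f=t["frame"].astype(int); mx=f.max(2); mn=f.min(2)
sat=mx-mn
# joint face white
w=blob((mn>125)&(sat<30),(290,195,365,240)); P=onplane(t,pts(w),.062); print("white",w.sum(),rect(P),yaw(P),P.mean(0))
# plate dark
g=cv2.morphologyEx(((mx<95)&(f[...,2]>f[...,1]-3)).astype(np.uint8),cv2.MORPH_OPEN,np.ones((2,2)))
p=blob(g>0,(285,190,372,248)); P=onplane(t,pts(p),.012); print("plate",p.sum(),rect(P))
# handle
hm=blob(mx<60,(315,210,345,226)); P=onplane(t,pts(hm),.122); print("handle",hm.sum(),rect(P),P.mean(0),yaw(P))
# cap
gr=(f[...,1]>f[...,0]+20)&(f[...,1]>f[...,2]+5)
c=blob(gr,(375,220,435,256)); print("cap",c.sum(),rect(onplane(t,pts(c),.008)))
ye=blob((f[...,0]>f[...,2]+50)&(f[...,0]>130),(395,230,420,246)); print("plug",ye.sum(),onplane(t,[cen(ye)],.049))
def hole(c,X,Y,ox,oy,s,z):
    u=np.array([ox+(X+.5)/s-.5,oy+(Y+.5)/s-.5]); x,y=np.round(u).astype(int); a=mx[y-3:y+4,x-3:x+4]
    yy,xx=np.mgrid[y-3:y+4,x-3:x+4]; W=np.clip(np.median(a)-8-a,0,None)*(np.hypot(xx-u[0],yy-u[1])<3)
    v=[(W*xx).sum()/W.sum(),(W*yy).sum()/W.sum()]; return u,v,onplane(t,[v],z)[0]
H=[]
for X,Y in((545,265),(557,300),(723,207),(735,240)):
    r=hole(t,X,Y,285,190,5.3,.016); H.append(r[2]); print("hole",*r)
H=np.array(H); d=(H[0]+H[1]-H[2]-H[3])/2; print("cap holes c",H.mean(0),"yaw",np.arctan2(-d[0],d[1]),np.linalg.norm(d))
# stand
u=lambda X,Y:[185+(X+.5)/5-.5,175+(Y+.5)/5-.5]
print("arm",onplane(t,[u(120,115),u(119,200),u(117,290),u(115,303)],.131)); print("post",onplane(t,[u(113,85)],.148))
print("base corners",onplane(t,[u(209,55),u(209,158)],.04))
s=cam("side"); v=lambda X,Y:[215+(X-299.5)/5-.5,125+(Y+.5)/5-.5]
print("side arm",onplane(s,[v(650,90),v(560,100),v(490,108)],.131),onplane(s,[v(472,95)],.145)); print("post top",onplane(s,[v(678,70)],.148))
E
```

```text
white 177 (array([ 0.51492596, -0.07848683]), array([41.14130783, 41.67218399]), np.float32(0.0889512)) 1.4160280266083087 [ 0.51487763 -0.07916831  0.062     ]
plate 1490 (array([ 0.50764407, -0.03729256]), array([112.30735779, 203.66184998]), np.float32(0.09909459))
handle 49 (array([ 0.51052924, -0.03322684]), array([ 8.51360035, 40.31910706]), np.float32(0.074375056)) [ 0.51023824 -0.03362775  0.122     ] 0.04102816839023177
cap 618 (array([ 0.45402823, -0.26276257]), array([ 45.56253052, 133.06216431]), np.float32(0.31729433))
plug 9 [[ 0.45536718 -0.26040997  0.049     ]]
hole [387.4245283  239.59433962] [np.float64(388.5238095238095), np.float64(239.0793650793651)] [ 0.45096494 -0.21062163  0.016     ]
hole [389.68867925 246.19811321] [np.float64(390.69642857142856), np.float64(245.59821428571428)] [ 0.43193959 -0.21678483  0.016     ]
hole [421.00943396 228.6509434 ] [np.float64(421.33561643835617), np.float64(228.5205479452055)] [ 0.48194544 -0.30855448  0.016     ]
hole [423.27358491 234.87735849] [np.float64(423.9929078014184), np.float64(234.90070921985816)] [ 0.46317863 -0.31608479  0.016     ]
cap holes c [ 0.45700715 -0.26301143  0.016     ] yaw 0.30558142287516343 0.10340702547844687
arm [[0.56005821 0.28796636 0.131     ]
 [0.51488475 0.28708049 0.131     ]
 [0.46745272 0.28674275 0.131     ]
 [0.46062581 0.28761238 0.131     ]]
post [[0.57412928 0.28720137 0.148     ]]
base corners [[0.60430633 0.26348546 0.04      ]
 [0.54421908 0.26182058 0.04      ]]
side arm [[0.56100668 0.28830321 0.131     ]
 [0.50989802 0.2907002  0.131     ]
 [0.47052665 0.29232218 0.131     ]] [[0.45979913 0.28162383 0.145     ]]
post top [[0.57418021 0.27256159 0.148     ]]
```

```bash
cat >> h.py <<'E'
def down(a): return (R.from_euler('z',a)*R.from_rotvec([np.pi,0,0])).as_rotvec()
def best(p,a):
    "of the two half-turn-equivalent headings, the one whose last joint is nearest mid-range"
    L=[(abs(q[5]),x) for x in (a,a+np.pi) if (q:=ik(p,down(x))) is not None]; return min(L)[1]
def st(m=""): print(m,"t%.2f"%current_clock(),"p",np.round(current_ee_pos(),4),"F",np.round(current_wrist_force(),1),"M",np.round(current_moment(),2),"g%.1f"%(88*current_grip_width()),"ff%.1f"%current_finger_force())
E
python3 - <<'E'
from h import *
p=[.511,-.034,.17]; a=best(p,.07); print(a,current_q())
set_gripper(60/88,30); move_to(p,down(a)); st()
t=cam("top"); save(t,"t1")
print(move_linear([.511,-.034,.0778],.12,contact_N=8)); st()
set_gripper(0,30); st("grip")
move_linear([.511,-.034,.2],.15); st("lift")
E
```

```text
0.07 [ 9.62705631e-01  3.80963715e-01  1.29785694e+00 -4.74934545e-06
  1.46360507e+00 -2.15295280e-01]
 t3.01 p [ 0.5111 -0.0333  0.1701] F [-0.5  0.4  0.4] M [0.01 0.15 0.03] g60.2 ff0.0
False
 t3.98 p [ 0.5114 -0.034   0.0784] F [ 0.6  0.  -0.2] M [-0.03  0.19  0.04] g60.1 ff0.0
grip t4.37 p [ 0.5113 -0.0342  0.0784] F [-1.   0.1  4.2] M [-0.13  0.19 -0.03] g43.6 ff30.0
lift t5.33 p [ 0.5105 -0.0339  0.199 ] F [ 0.5 -0.1 -2.4] M [0.01 0.19 0.02] g43.6 ff30.0
```

```bash
python3 - <<'E'
from h import *
o=down(0.0); p=[.41,.288,.1215]
print(ik(p,o),ik([.493,.288,.0974],o))
move_to([.41,.288,.19],o); move_linear(p,.15,ori=o); st()
t=cam("top"); save(t,"t2"); s=cam("side"); save(s,"s2")
a=cv2.resize(t["frame"][160:270,165:275],None,fx=3.6,fy=3.6,interpolation=cv2.INTER_CUBIC)
b=cv2.resize(s["frame"][90:220,205:335],None,fx=3.05,fy=3.05,interpolation=cv2.INTER_CUBIC)[:396,:396]
cv2.imwrite("pics/c2.png",cv2.convertScaleAbs(np.hstack([a,b])[:,:,::-1],alpha=1.4))
E
```

```text
[ 3.75645661e-01  4.20435576e-01  1.61341868e+00 -4.44089210e-16
  1.10773840e+00  1.94644199e+00] [ 3.21429307e-01  5.53765569e-01  1.44556319e+00 -4.44089210e-16
  1.14226390e+00  1.89222563e+00]
 t7.22 p [0.4107 0.2878 0.1221] F [ 0.8 -0.7 -2.3] M [-0.02  0.14 -0.04] g43.7 ff30.0
```

View pics/c2.png

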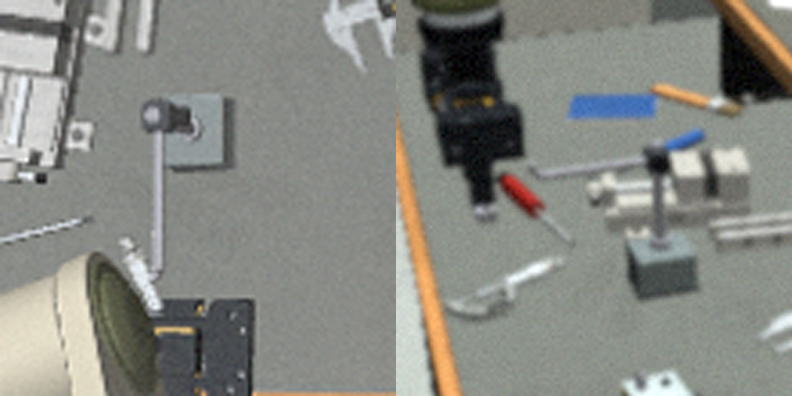

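Top: the gripper sits below the hook tip (crop 155,272), in line with the arm. Side: the gauge bar is at (485,212), and the hook line extended passes about 30 px above it, through the window. Inserting.

```bash
python3 - <<'E'
from h import *
c=move_linear([.493,.288,.1215],.08,contact_N=5); st(c)
if c: raise SystemExit
c=move_linear([.493,.288,.092],.04,contact_N=2.5); st(c)
s=cam("side"); save(s,"s3"); t=cam("top")
a=cv2.resize(t["frame"][160:270,165:275],None,fx=3.6,fy=3.6,interpolation=cv2.INTER_CUBIC)
b=cv2.resize(s["frame"][110:190,225:305],None,fx=4.95,fy=4.95,interpolation=cv2.INTER_CUBIC)[:396,:396]
cv2.imwrite("pics/c3.png",cv2.convertScaleAbs(np.hstack([a,b])[:,:,::-1],alpha=1.4))
E
```

```text
False t8.51 p [0.4926 0.288  0.1215] F [-0.6  0.5 -2.5] M [0.01 0.18 0.02] g43.6 ff30.0
True t9.09 p [0.4929 0.2879 0.0978] F [ 0.5 -0.2  4.9] M [-0.06  0.16  0.03] g43.3 ff30.0
```

View pics/c3.png

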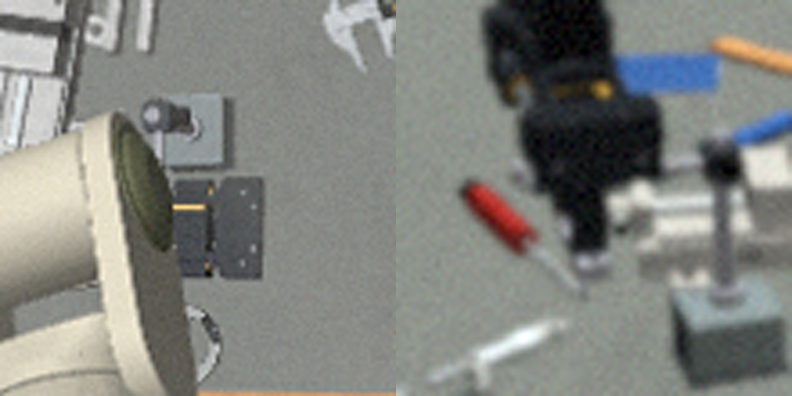

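Contact came at TCP z = 0.0978, close to the expected 0.0974, with the gauge on the arm between tip and post (side 590,262). Releasing, retreating, and re-measuring the base and cap.

```bash
python3 - <<'E'
from meas import *
set_gripper(62/88,30); dwell(.2); st()
move_linear([.493,.288,.2],.12); st()
move_to([.40,.20,.26],down(best([.40,.20,.26],0.3+np.pi/2)))
t=cam("top"); save(t,"t4"); s=cam("side"); save(s,"s4")
a=cv2.resize(t["frame"][190:260,285:435],None,fx=5.3,fy=5.3,interpolation=cv2.INTER_CUBIC)[:, :800]
b=cv2.resize(s["frame"][120:170,235:305],None,fx=4,fy=4,interpolation=cv2.INTER_CUBIC)
e=np.zeros((580,800,3),np.uint8); e[:a.shape[0],:a.shape[1]]=a; e[375:375+b.shape[0],:b.shape[1]]=b
b=cv2.resize(t["frame"][175:225,185:240],None,fx=4,fy=4,interpolation=cv2.INTER_CUBIC); e[375:575,400:620]=b
cv2.imwrite("pics/c4.png",cv2.convertScaleAbs(e[:,:,::-1],alpha=1.4))
f=t["frame"].astype(int); mx=f.max(2); mn=f.min(2)
w=(mn>115)&(mx-mn<30); k=np.zeros_like(w); k[200:236,298:362]=w[200:236,298:362]
P=onplane(t,pts(k),.062); print("white",k.sum(),rect(P),yaw(P))
g=cv2.morphologyEx(((mx<95)&(f[...,2]>f[...,1]-3)).astype(np.uint8),cv2.MORPH_OPEN,np.ones((2,2)))
p=blob(g>0,(285,190,372,248)); print("plate",p.sum(),rect(onplane(t,pts(p),.012)))
gr=(f[...,1]>f[...,0]+20)&(f[...,1]>f[...,2]+5)
c=blob(gr,(375,220,435,256)); print("cap",rect(onplane(t,pts(c),.008)))
E
```

```text
t9.86 p [0.4923 0.2878 0.0976] F [ 0.3  0.2 -1. ] M [-0.01  0.14  0.01] g61.9 ff0.0
 t10.86 p [0.4927 0.2879 0.1992] F [0.2 0.1 0.2] M [-0.01  0.11  0.02] g62.2 ff0.0
white 636 (array([ 0.50997144, -0.03690998]), array([ 42.85237503, 134.86659241]), np.float32(0.102997646)) 0.10607550409742741
plate 1437 (array([ 0.50718759, -0.03637336]), array([111.39396667, 203.49211121]), np.float32(0.10152012))
cap (array([ 0.454353  , -0.26305353]), array([ 45.99408722, 131.98265076]), np.float32(0.3098743))
```

View pics/c4.png

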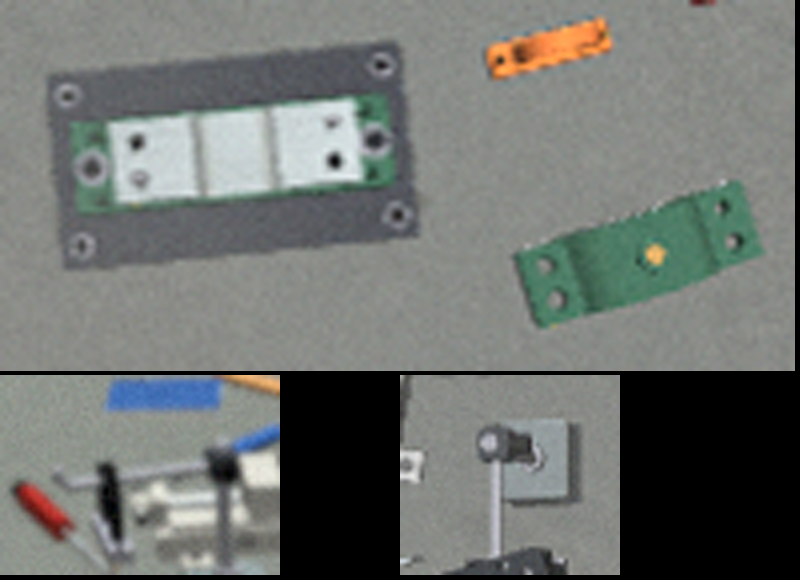

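Side crop: the gauge hangs on the hook at (108,490), between tip and post. Base yaw is 0.102 and cap yaw about 0.31. Now a cross-check of the base and cap centres from the holes, then the cap grasp.

```bash
cat > fine.py <<'E'
from meas import *
def dark(fr,X,Y,r=2.6):
    "dark-hole centroid near crop pick, on an upscaled grey picture"
    k=8; g=cv2.resize(fr[...,0].astype(np.float32),None,fx=k,fy=k,interpolation=cv2.INTER_CUBIC)
    u=np.array([285+(X+.5)/5.3-.5,190+(Y+.5)/5.3-.5])
    for _ in range(4):
        yy,xx=np.mgrid[0:g.shape[0],0:g.shape[1]]; xx=(xx+.5)/k-.5; yy=(yy+.5)/k-.5
        m=np.hypot(xx-u[0],yy-u[1])<r; th=(g[m].min()+np.median(g[m]))/2; W=np.clip(th-g,0,None)*m
        u=np.array([(W*xx).sum(),(W*yy).sum()])/W.sum()
    return u
E
python3 - <<'E'
from fine import *
c=cam("top"); fr=c["frame"]
b=[dark(fr,*q) for q in((137,143),(335,160))]; B=onplane(c,b,.062); print("bolt holes",B,B.mean(0),np.linalg.norm(B[0]-B[1]))
d=B[0]-B[1]; print("base yaw",np.arctan2(-d[0],d[1])+np.arctan2(20,104))
h=[dark(fr,*q,2.2) for q in((545,265),(557,300),(723,207),(735,240))]; H=onplane(c,h,.016); print("cap",H,H.mean(0))
print(np.linalg.norm(H[0]-H[1]),np.linalg.norm(H[2]-H[3]),np.linalg.norm(H[0]-H[2]),np.linalg.norm(H[1]-H[3]))
f=fr.astype(int); W=np.clip(f[...,0]-f[...,2]-25,0,None); W[:230]=0;W[246:]=0;W[:,:395]=0;W[:,420:]=0
y,x=np.mgrid[0:400,0:640]; print("plug",onplane(c,[[(W*x).sum()/W.sum(),(W*y).sum()/W.sum()]],.049))
gr=((f[...,1]>f[...,0]+20)&(f[...,1]>f[...,2]+5)); 
E
```

```text
bolt holes [[ 0.51456888  0.0183315   0.062     ]
 [ 0.50512677 -0.08666291  0.062     ]] [ 0.50984782 -0.03416571  0.062     ] 0.10541811903110171
base yaw 0.10029998108932078
cap [[ 0.4521801  -0.21136789  0.016     ]
 [ 0.43380502 -0.21772051  0.016     ]
 [ 0.48265193 -0.30874409  0.016     ]
 [ 0.46328642 -0.31680704  0.016     ]] [ 0.45798087 -0.26365988  0.016     ]
0.019442200232115032 0.020976983657861787 0.10203262839964085 0.10337936204721633
plug [[ 0.45558459 -0.26055564  0.049     ]]
```

```bash
python3 - <<'E'
from meas import *
set_gripper(1.0,55)
p=[.4555,-.2625,.12]; a=best(p,.31-np.pi/2); print(a,ik(p,down(a)))
a2=a-.31+.102; print(ik([.509,-.036,.1],down(a2)))
move_to(p,down(a)); st()
print(move_linear([.4555,-.2625,.0145],.12,contact_N=8)); st()
set_gripper(0,55); st("grip")
move_linear([.4555,-.2625,.15],.12); st("lift")
move_to([.509,-.036,.15],down(a2)); move_linear([.509,-.036,.0145+.062+.03],.1,ori=down(a2)); dwell(.3); st("hover")
t=cam("top"); s=cam("side"); save(t,"t5"); save(s,"s5")
a=cv2.resize(t["frame"][185:255,285:375],None,fx=6,fy=6,interpolation=cv2.INTER_CUBIC)[:,120:]
a=cv2.resize(t["frame"][185:255,285:375],None,fx=4.4,fy=4.4,interpolation=cv2.INTER_CUBIC)
b=cv2.resize(s["frame"][190:285,255:345],None,fx=4.4,fy=4.4,interpolation=cv2.INTER_CUBIC)
e=np.zeros((420,800,3),np.uint8); e[:a.shape[0],:a.shape[1]]=a; e[:b.shape[0],400:400+b.shape[1]]=b
cv2.imwrite("pics/c5.png",cv2.convertScaleAbs(e[:,:,::-1],alpha=1.4))
E
```

```text
1.8807963267948966 [-0.7482079   0.45899687  1.54787873  0.          1.13471705 -1.0582079 ]
[-0.30296403  0.46330068  1.61500108  0.          1.0632909  -0.40496403]
 t15.07 p [ 0.4559 -0.2617  0.1203] F [-0.2  0.3  0.2] M [-0.06  0.03 -0.02] g88.1 ff0.0
False
 t16.11 p [ 0.4559 -0.2627  0.0151] F [ 0.5 -0.   0.8] M [-0.05  0.02  0.06] g88.1 ff0.0
grip t16.85 p [ 0.4557 -0.2625  0.0146] F [1.7 1.  1.8] M [ 0.02 -0.1  -0.01] g43.5 ff55.0
lift t18.13 p [ 0.4552 -0.2623  0.1493] F [-0.1  1.  -3.1] M [-0.01  0.07 -0.01] g43.7 ff55.0
hover t19.94 p [ 0.5092 -0.036   0.1069] F [ 0.1 -0.4 -4.4] M [-0.08  0.07 -0.03] g43.0 ff55.0
```

View pics/c5.png

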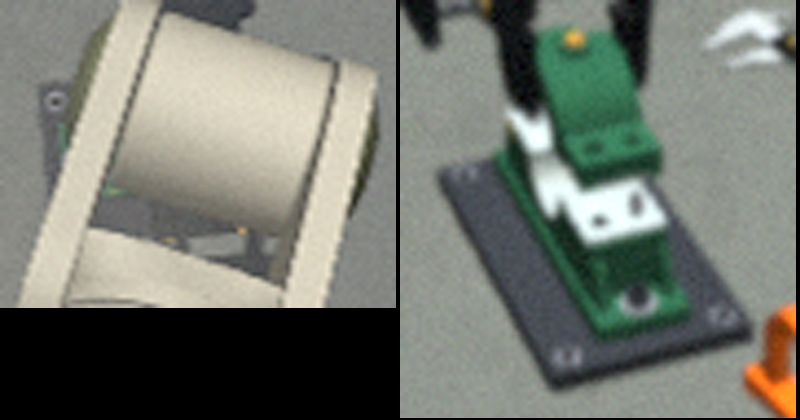

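Side view: the cap hovers level above the base, the −y flange corners at crop (585,180) and (658,172), cap bolt holes at (593,147) and (632,137), base front corners at (580,240) and (665,222). Top is occluded by the arm. I'll compare them numerically.

```bash
python3 - <<'E'
from meas import *
s=cam("side"); f=s["frame"]
u=lambda X,Y:[255+(X-399.5)/4.4-.5,190+(Y+.5)/4.4-.5]
Z=.062+.030
y=.102; Rz=np.array([[np.cos(y),np.sin(y)],[-np.sin(y),np.cos(y)]])
def loc(n,X,Y,z):
    P=onplane(s,[u(X,Y)],z)[0]; print(n,np.round(P,4),"rel",np.round(Rz@(P[:2]-[.5092,-.036])*1e3,1))
loc("cap BL",585,180,Z);loc("cap BR",658,172,Z);loc("cap TL",571,165,Z+.016);loc("cap TR",657,150,Z+.016)
loc("cap h-",593,147,Z+.016);loc("cap h+",632,137,Z+.016);loc("plug",574,38,Z+.049)
loc("base L",580,242,.062);loc("base R",666,224,.062);loc("bolt",600,220,.062);loc("dowel top",640,195,.076);loc("dowel foot",634,213,.062)
# mask-based: base white face and cap green top extremes
E
```

```text
cap BL [ 0.4997 -0.0918  0.092 ] rel [-15.1 -54.5]
cap BR [ 0.5362 -0.0956  0.092 ] rel [ 20.8 -62.1]
cap TL [ 0.4912 -0.1001  0.108 ] rel [-24.5 -61.9]
cap TR [ 0.5349 -0.0997  0.108 ] rel [ 19. -66.]
cap h- [ 0.5054 -0.0878  0.108 ] rel [ -9.1 -51.1]
cap h+ [ 0.5261 -0.0848  0.108 ] rel [ 11.9 -50.3]
plug [ 0.5095 -0.0366  0.141 ] rel [ 0.3 -0.6]
base L [ 0.4937 -0.1012  0.062 ] rel [-22.1 -63.3]
base R [ 0.5389 -0.099   0.062 ] rel [ 23.2 -65.7]
bolt [ 0.5079 -0.0858  0.062 ] rel [ -6.3 -49.4]
dowel top [ 0.5281 -0.09    0.076 ] rel [ 13.3 -55.6]
dowel foot [ 0.526  -0.0849  0.062 ] rel [ 11.8 -50.4]
```

```bash
python3 - <<'E'
from h import *
x,y=.5102,-.0357
move_linear([x,y,.098],.06); dwell(.2); st("pre")
print(move_linear([x,y,.074],.02,contact_N=7)); st("touch"); dwell(.1); st()
E
```

```text
pre t20.58 p [ 0.5103 -0.0357  0.098 ] F [-0.3 -0.6 -3.8] M [-0.06  0.05 -0.01] g43.5 ff55.0
True
touch t21.57 p [ 0.511  -0.0355  0.0766] F [0.7 0.7 4.3] M [-0.    0.12 -0.13] g43.3 ff55.0
 t21.68 p [ 0.511  -0.0355  0.0765] F [-0.1 -1.   4.7] M [-0.07  0.12 -0.1 ] g43.2 ff55.0
```

Bottomed at z = 0.0766, exactly the predicted home height. Now the 15 N press, then a check.

```bash
python3 - <<'E'
from h import *
def fz(): return np.mean([(dwell(.03),current_wrist_force()[2])[1] for _ in range(8)])
p=np.array([.5104,-.0356,.0760]); F=fz(); k=None
z=current_ee_pos()[2]
for i in range(14):
    if 14<F<15.7: break
    z+= -np.clip((14.8-F)*3e-5,-.0004,.0004)
    move_linear([p[0],p[1],z],.01); dwell(.2); F=fz(); print("%.5f %.1f"%(z,F))
st("press"); dwell(1.); print(fz()); st()
s=cam("side"); t=cam("top")
b=cv2.resize(s["frame"][190:285,255:345],None,fx=4.4,fy=4.4,interpolation=cv2.INTER_CUBIC)
h=cv2.resize(s["frame"][120:200,235:315],None,fx=4.4,fy=4.4,interpolation=cv2.INTER_CUBIC)
e=np.zeros((420,800,3),np.uint8); e[:b.shape[0],:b.shape[1]]=b; e[:h.shape[0],400:400+h.shape[1]]=h
cv2.imwrite("pics/c6.png",cv2.convertScaleAbs(e[:,:,::-1],alpha=1.4))
E
```

```text
0.07626 5.1
0.07597 8.5
0.07578 10.2
0.07564 11.9
0.07555 12.8
0.07549 13.7
0.07546 13.6
0.07542 14.3
press t27.68 p [ 0.5109 -0.0355  0.0765] F [ 1.5  4.2 14. ] M [ 0.5   0.1  -0.14] g43.2 ff55.0
14.172935034140597
 t28.94 p [ 0.5109 -0.0355  0.0765] F [ 1.2  4.4 14.6] M [ 0.44  0.1  -0.15] g43.3 ff55.0
```

View pics/c6.png

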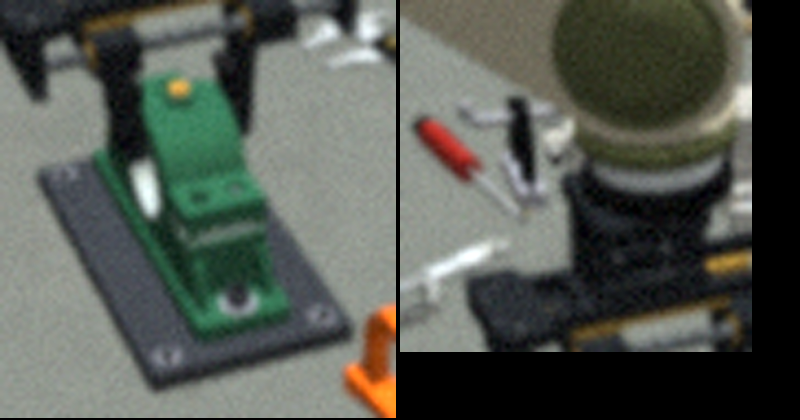

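Side: cap on the base, gauge still hanging on the hook (520,150). A light strip shows at the −y joint edge (220,233), so I must check numerically whether it is a gap (tilt) or just the bare-metal rim.

```bash
python3 - <<'E'
from h import *
s=cam("side"); f=cv2.imread("pics/s4.png")[:,:,::-1]; g=cv2.imread("pics/s5.png")[:,:,::-1]; n=s["frame"]
y=.102; B=np.array([.5104,-.0356]); Rm=np.array([[np.cos(y),-np.sin(y)],[np.sin(y),np.cos(y)]])
for lx in(-8,6):
    P=[[*(B+Rm@[lx/1e3,-.066]),z/1e3] for z in(78,74,70,66,62,58,54,50,46)]; q=proj(s,P); print(lx,"z78..46 px",np.round(q[[0,4,8]],1).tolist(),"rows",np.round(q[:,1],1))
    c=int(round(q[4,0])); r=range(int(q[0,1])-6,int(q[-1,1])+4)
    for k in r: print(k,f[k,c],g[k,c],n[k,c])
E
```

```text
-8 z78..46 px [[302.2, 237.7], [302.4, 243.6], [302.6, 249.5]] rows [237.7 239.2 240.6 242.1 243.6 245.1 246.6 248.  249.5]
231 [171 184 185] [78 87 82] [43 90 67]
232 [170 184 183] [125 134 133] [42 92 67]
233 [168 181 180] [164 174 176] [40 86 61]
234 [170 182 183] [176 188 187] [42 85 63]
235 [172 182 181] [170 181 180] [34 81 59]
236 [173 186 185] [177 188 186] [43 89 66]
237 [171 183 183] [172 185 184] [41 80 61]
238 [165 175 175] [171 185 184] [32 62 43]
239 [146 157 158] [154 165 165] [20 41 29]
240 [135 147 145] [139 148 150] [25 44 33]
241 [150 161 162] [156 168 170] [32 54 42]
242 [164 177 175] [161 174 174] [48 61 55]
243 [145 155 152] [145 159 157] [70 82 76]
244 [100 115 107] [101 112 107] [67 83 75]
245 [50 68 57] [55 75 67] [44 66 56]
246 [20 42 31] [32 52 40] [25 49 38]
247 [22 40 29] [12 35 25] [19 42 29]
248 [23 42 32] [21 41 32] [17 36 26]
249 [20 43 31] [21 41 29] [22 44 35]
250 [21 45 30] [19 45 33] [25 51 34]
251 [23 46 35] [26 48 35] [20 46 33]
252 [20 42 26] [21 46 32] [23 45 34]
6 z78..46 px [[308.2, 236.2], [308.4, 242.2], [308.5, 248.0]] rows [236.2 237.7 2
[... 215 characters left out ...]
34 [106 110 114] [106 111 114] [58 95 78]
235 [89 89 91] [87 88 89] [41 86 65]
236 [81 81 85] [88 89 90] [33 73 52]
237 [85 87 89] [88 93 93] [25 54 39]
238 [112 118 119] [107 116 114] [24 50 38]
239 [144 154 154] [146 158 157] [22 48 34]
240 [164 176 175] [167 180 181] [40 57 47]
241 [155 168 165] [159 169 169] [59 73 64]
242 [116 128 124] [122 136 134] [68 83 77]
243 [68 87 79] [72 88 82] [58 75 65]
244 [37 61 48] [38 63 49] [33 58 43]
245 [21 43 31] [22 46 33] [22 44 29]
246 [25 46 34] [17 37 29] [ 4 36 25]
247 [18 39 28] [25 44 34] [14 34 21]
248 [13 39 27] [18 39 34] [21 43 30]
249 [21 39 30] [20 46 33] [17 40 27]
250 [22 41 32] [21 37 28] [21 46 29]
251 [18 37 31] [15 40 25] [26 45 32]
```

```bash
cat > gap.py <<'E'
from h import *
y0=.102; B=np.array([.5104,-.0356]); Rm=np.array([[np.cos(y0),-np.sin(y0)],[np.sin(y0),np.cos(y0)]])
def prof(n=4):
    "brightness against height on the -y end face, averaged over the width"
    z=np.arange(84,44,-1.); out=0
    for _ in range(n):
        s=cam("side"); f=s["frame"].mean(2).astype(np.float32)
        for lx in range(-18,19,2):
            q=proj(s,[[*(B+Rm@[lx/1e3,-.066]),k/1e3] for k in z]).astype(np.float32)
            out=out+cv2.remap(f,q[:,0],q[:,1],cv2.INTER_CUBIC).ravel()
    return z,out/(n*19)
def rd(n=12):
    A=[];F=[]
    for _ in range(n): dwell(.02); A.append(current_ee_pos()); F.append(np.r_[current_wrist_force(),current_moment()])
    return np.round(np.mean(A,0)*1e3,2),np.round(np.mean(F,0),2)
def show(m): 
    z,p=prof(); print(m,*rd(),"\n",' '.join("%d:%d"%a for a in zip(z,p)))
E
python3 - <<'E'
from gap import *
show("now"); z=.07542
for dy,dz in((.0006,0),(.0012,0),(.0012,-.0012)):
    move_linear([.5104,-.0356+dy,z+dz],.01); dwell(.2); print(dy,dz,*rd())
show("pressed")
E
```

```text
now [510.94 -35.53  76.51] [ 1.27  3.97 14.15  0.5   0.11 -0.12] 
 84:67 83:67 82:66 81:64 80:60 79:55 78:49 77:43 76:38 75:34 74:32 73:31 72:31 71:32 70:35 69:38 68:43 67:50 66:56 65:63 64:67 63:70 62:71 61:69 60:64 59:58 58:51 57:44 56:38 55:34 54:31 53:30 52:31 51:32 50:33 49:33 48:34 47:34 46:33 45:33
0.0006 0 [510.95 -35.51  76.51] [ 0.79  0.26 13.73 -0.03  0.21 -0.11]
0.0012 0 [510.97 -35.45  76.51] [ 0.25 -2.85 13.14 -0.55  0.3  -0.1 ]
0.0012 -0.0012 [511.01 -35.47  76.45] [-3.41 -2.09 25.69 -0.44  1.08 -0.13]
pressed [511.   -35.48  76.46] [-3.52 -2.45 25.76 -0.45  1.06 -0.12] 
 84:67 83:67 82:66 81:63 80:59 79:54 78:49 77:43 76:38 75:35 74:32 73:31 72:31 71:33 70:35 69:39 68:44 67:50 66:56 65:63 64:68 63:70 62:70 61:68 60:64 59:58 58:51 57:44 56:38 55:34 54:32 53:31 52:31 51:31 50:32 49:33 48:34 47:34 46:34 45:34
```

```bash
python3 - <<'E'
from gap import *
s=cam("side")
def P(img,c,yaw,zs,ly=-.066):
    f=cv2.imread(img).mean(2).astype(np.float32); M=np.array([[np.cos(yaw),-np.sin(yaw)],[np.sin(yaw),np.cos(yaw)]]); o=0
    for lx in range(-18,19,2):
        q=proj(s,[[*(np.array(c)+M@[lx/1e3,ly]),k/1e3] for k in zs]).astype(np.float32); o=o+cv2.remap(f,q[:,0],q[:,1],cv2.INTER_CUBIC).ravel()/19
    print(img,' '.join("%d:%d"%a for a in zip(zs,o)))
P("pics/s4.png",[.456,-.2625],.31,np.arange(24,-14,-1.))
P("pics/s4.png",[.5104,-.0356],.102,np.arange(84,44,-1.))
P("pics/s5.png",[.5104,-.0356],.102,np.arange(118,44,-1.))
E
```

```text
pics/s4.png 24:67 23:67 22:66 21:66 20:63 19:60 18:56 17:51 16:47 15:42 14:38 13:34 12:33 11:32 10:33 9:35 8:37 7:41 6:47 5:54 4:61 3:69 2:76 1:82 0:88 -1:92 -2:96 -3:97 -4:98 -5:99 -6:99 -7:99 -8:99 -9:99 -10:99 -11:99 -12:99 -13:99
pics/s4.png 84:145 83:145 82:145 81:145 80:144 79:143 78:142 77:140 76:139 75:138 74:138 73:142 72:148 71:155 70:163 69:169 68:172 67:172 66:167 65:159 64:148 63:133 62:116 61:99 60:82 59:67 58:54 57:44 56:36 55:32 54:29 53:29 52:29 51:30 50:31 49:32 48:32 47:32 46:32 45:32
pics/s5.png 118:63 117:62 116:62 115:63 114:64 113:65 112:66 111:64 110:61 109:56 108:49 107:43 106:38 105:34 104:32 103:31 102:31 101:32 100:34 99:39 98:45 97:55 96:67 95:82 94:98 93:112 92:125 91:136 90:144 89:148 88:150 87:151 86:150 85:149 84:149 83:148 82:148 81:148 80:148 79:147 78:146 77:144 76:142 75:141 74:141 73:145 72:151 71:159 70:167 69:173 68:176 67:175 66:171 65:164 64:153 63:138 62:120 61:101 60:83 59:67 58:55 57:45 56:38 55:33 54:31 53:30 52:30 51:31 50:32 49:33 48:34 47:35 46:35 45:34
```

The band sits in the same place at 15 N and 26 N, and it's consistent with metal rims of a few mm on both halves. From hover to home, the cap's −y top edge dropped 30.3 mm against 30.4 mm of TCP travel, so it isn't tilted and the joint is closed. Setting 15 N with the side force nulled and handing in.

```bash
python3 - <<'E'
from gap import *
z=.07535
for i in range(8):
    move_linear([.5104,-.0349,z],.01); dwell(.3); r=rd(); print(z,*r)
    F=r[1][2]
    if 14.3<F<15.8: break
    z-=np.clip((15-F)*6e-5,-.0005,.0005)
dwell(.6); print(*rd(),current_clock(),current_grip_width()*88); 
if 13.5<rd()[1][2]<16.5: print(finish_job())
E
```

```text
0.07535 [510.97 -35.48  76.51] [ 0.52  0.   14.1  -0.08  0.27 -0.08]
0.075296 [510.96 -35.48  76.51] [ 0.15  0.06 14.79 -0.09  0.29 -0.1 ]
[510.97 -35.48  76.51] [ 0.23 -0.08 15.01 -0.08  0.28 -0.1 ] 34.2333 43.12602270475217
the job is handed in; nothing more can be done
None
```

The job is handed in at about 34 s: the bridge gauge hangs on the hook, and the cap is fully home on both dowels, yellow marks together, still held and pressed at 15 N.

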